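Tip the drill-press table insert out and rack it

TASK

Press down on the edge of the round red insert next to the blue mark on the drill-press board, so that the insert tips into the hollow underneath and stays propped there by itself with its opposite edge sticking up when you let go. Then grip that raised edge, lift the insert out, and leave it standing on edge in the slot of the low metal rack, released. Do not disturb the tape measure, the glue bottle or the screwdriver.

Things in the scene. Friction and masses are not known exactly. Their poses are not given: they have to be found in the camera images.
- board: Fixed plywood drill-press table board, 210 x 200 x 52 mm. Origin: centre of its underside, under the pocket's centre; x points to the blue mark, z up. The insert lies flush in a pocket, half round (radius 42 mm) at -x and square-cornered (88 mm wide) at +x, wall at x = 44.5 mm. Up to x = +3 mm it is a shelf 10 mm deep, with a finger notch (44 mm wide, to x = -80 mm); beyond that edge a hollow 46 mm deep with a 5 mm high step on its floor from x = 29 mm to the far wall.
- pocket (a point): Centre of the pocket's round part at the height of the board's top, 52 mm above the bench.
- press_mark (a point): Where to press: 29 mm from the pocket's centre towards the blue bar (16 x 44 mm, just outside the rim), at the board's top height. 22 mm thick fingers pressed straight down here to 16 mm below the board's top, then moved 6 mm away from the bar, tip it to 45-70 degrees, raising the far edge 15-30 mm above the board; it stays. Back off towards the bar before rising, or the fingers drag it up.
- insert: Loose red plastic disc 80 mm across and 10 mm thick, about 90 g, with a black spot in the middle (no real hole). Origin: centre of its underside; z is its axis, up when it lies flat.
- insert_center (a point): Centre of the red disc (mid thickness).
- rack: Low rack 120 x 60 x 38 mm, fixed to the bench: two aluminium rails with a slot between them. Origin: centre of its underside; x along the slot, z up. The slot is 20 mm wide, 92 mm long between black end blocks, and 30 mm deep; its floor is 8 mm above the bench.
- rack_slot (a point): Middle of the slot's floor, 8 mm above the bench. A disc standing on edge there has its centre 40 mm above this point; it may lean against a rail.
- tape: Bystander: yellow and black tape measure 70 x 36 x 62 mm. Origin: centre of its underside.
- glue: Bystander: white glue bottle 56 mm across, 140 mm tall. Origin: centre of its underside.
- driver: Bystander: screwdriver with blue handle lying on the bench.

How it is judged:
By the outcome, as a careful person would: the job done as asked, in the order asked, and still so for the second after the job is handed in, with the robot touching nothing.
It also fails if it takes over 61 s, if anything falls off the work surface, if the arm or the gripper's body presses on something with over 40 N, if the wrist force passes 120 N, or if a joint passes its speed limit or range.

ROBOT

A 6-joint arm with a two-finger parallel gripper is mounted at the origin on the work surface. World frame = base frame: x ahead of the robot, y to its left, z up, the work surface at z = 0. Lengths are in m, angles in rad, forces in N, time in s.
With the tool pointing down it reaches from about 0.275 to 0.775 m from the base axis. Payload 14.6 kg.
Tool frame: the origin (TCP) lies at the very end of the fingers, on their centre line; the grasp point (between the pads) lies 19 mm behind it (robot.grasp_offset is the distance from the TCP to the grasp point, in m); x points along the fingers, y is the direction in which the jaws open and shut, and the axes are right-handed (so a half turn about x gives the same grasp; the last joint's range is limited). The gripper opens to 85 mm and grips with 20 to 120 N. Pads are 22 mm wide; open, the fingers measure 114 mm over their backs; the gripper's body (76 mm by 85 mm) begins 54 mm behind the grasp point. The pads swing forward as they close: fully open they stand 13 mm farther back than shut.
Start: joints at [-1.36, 0.263, -0.048, 1.259, 0, 1.415], TCP at [0.188, -0.49, 0.231] pointing down, gripper open.
Joint ranges: [-2.65, 2.65], [-0.89, 1.7], [-1.18, 1.37], [-2.13, 2.11], [-1.35, 1.29], [-3.14, 3.14]. Speed limits (rad/s): [1.89, 1.89, 2.57, 2.79, 3.14, 3.14].

INTERFACE

Orientations are given as [roll, pitch, yaw] about the fixed x, y, z axes, in that order (R = Rz(yaw) Ry(pitch) Rx(roll)).
In Python, from station import robot gives the robot as it stands. The module is installed in compiled form; this text tells all that it offers. Calls block until the motion is done:
- robot.goto(position, orientation): joint-space move of the TCP to a pose.
- robot.move_straight(position, ori=None, speed=0.15, guard=None): straight line of the TCP; ori=None keeps the orientation; speed is the mean speed in m/s. With guard (N) it stops when the force on the tool has changed by that much, and returns True; else False.
- robot.movej(angles): joint-space move.
- robot.move_gripper(opening): opening from 0.0 (shut) to 1.0 (fully open); the grip force is fixed at half the most; returns when the fingers have stopped.
- robot.hold(seconds).
- robot.ik(position, orientation): joint angles nearest the present ones, or None.
- robot.camera(name): name is "side" or "top" or "wrist"; returns (picture, depth): 400x640x3 uint8, red, green, blue; 400x640 float32, m along the optical axis (not along the pixel's ray), 0 where there is no reading.
- robot.get_calibration(name): a dict with "fovy" (degrees; the focal length in pixels is half the picture's height over the tangent of half this angle, whatever the lens; pixels are square), "cx", "cy" (the principal point, pixels), "world_to_cam" (4x4, takes a point from world to camera coordinates). Camera axes: x right, y up, looking along -z (the intrinsics and any distortion apply to the point x, -y, -z); pixel columns grow to the right and rows downward; lengths in m; the calibration is good to about 2 mm. A picture is of the moment at which its call begins: read the wrist's pose just before it. get_calibration takes no time and is no camera call; for the wrist camera it gives the pose at the moment of the call.
A pose or a line that the arm cannot do raises robot.MotionError and nothing moves.
- robot.job_done(): hands the job in, once; it reports no verdict.
Trained networks look in the newest picture that a camera, given by its name, has taken for a name from the list of things; names that differ only in an ending like _2 or _b are one class to them, and where a whole thing is asked for, a point or a joint stands for the part that bears it (a point fixed in the world has none). Each returns a list of dicts, best first, with "p" (0 to 1); they miss things now and then, are a little off and sometimes report something else, mostly with a low value. They report only what shows in the picture. A call takes as long as a camera call.
- robot.spot_in(label, camera): "xy" ([column, row] in pixels, amid what is visible of it).
- robot.outline_of(label, camera): "region" (400x640 bool, what is visible of it) and "xy" ([column, row] in pixels, amid what is visible of it).
- robot.tip_of(label, camera): "xy" ([column, row] in pixels: a listed point, or the origin of a listed thing).
Readings, each from a call of its own:
- robot.get_time(): time.
- robot.get_joints(): joint angles.
- robot.get_joint_vel(): joint speeds.
- robot.get_joint_torque(): joint torques, N m.
- robot.get_tcp_pos(): TCP position.
- robot.get_orientation(): TCP orientation.
- robot.get_ft_force(): force on the tool from outside, world axes, zero at the start.
- robot.get_ft_torque(): the same for the moment, N m.
- robot.get_finger_gap(): opening from 0.0 (shut) to 1.0 (fully open).
Only numpy, scipy, OpenCV 4.12 (cv2) and the standard library are available. Lean on these libraries where they do the work, as an engineer would, in place of code of your own. Each camera call takes 0.05 s, during which the arm holds its last target.

## Working session

There is one attempt and no reset: what is moved stays moved. The work goes in short steps, each a Python script; the robot and the scene stay as the last script left them, time stands still between calls to the robot, and variables do not carry over. Pictures are saved under pics/ and viewed, and the job is handed in when it is done.

```bash
mkdir -p pics; cat > h.py <<'E'
import numpy as np, cv2
from station import robot
def snap(cam,name):
    c=robot.get_calibration(cam); im,d=robot.camera(cam)
    cv2.imwrite(f'pics/{name}.png',im[:,:,::-1]); return im,d,c
def px2w(c,uv,depth):
    f=200/np.tan(np.radians(c['fovy'])/2)
    u,v=uv; p=np.array([(u-c['cx'])/f*depth,-(v-c['cy'])/f*depth,-depth,1])
    return (np.linalg.inv(c['world_to_cam'])@p)[:3]
def ray_z(c,uv,z):
    a=px2w(c,uv,0.1);b=px2w(c,uv,1.0); t=(z-a[2])/(b[2]-a[2]); return a+t*(b-a)
def w2px(c,p):
    f=200/np.tan(np.radians(c['fovy'])/2)
    q=c['world_to_cam']@np.r_[p,1]; return np.array([c['cx']+f*q[0]/-q[2], c['cy']-f*q[1]/-q[2]])
E
python3 - <<'E'
from h import *
np.set_printoptions(precision=4,suppress=True)
for cam in ['top','side','wrist']:
    im,d,c=snap(cam,cam+'0')
    print(cam,{k:c[k] for k in c if k!='world_to_cam'}, np.linalg.inv(c['world_to_cam'])[:3,3])
    for n,z in [('board',0),('pocket',.052),('press_mark',.052),('insert_center',.047),('rack',0),('rack_slot',.008),('tape',0),('glue',0),('driver',0.01)]:
        for r in robot.tip_of(n,cam)[:2]:
            print(n,r['p'],r['xy'],ray_z(c,r['xy'],z))
print(robot.get_time(),robot.get_orientation())
E
```

```text
top {'fovy': 54.461327921198944, 'cx': 317.7166463671081, 'cy': 200.2299894927507} [ 0.4362 -0.0046  0.9507]
board 0.86 [337.7, 185.1] [ 0.6034 -0.0392  0.    ]
pocket 0.7 [339.2, 182.1] [ 0.6014 -0.0409  0.052 ]
press_mark 0.82 [337.2, 169.0] [ 0.6327 -0.0363  0.052 ]
insert_center 0.72 [337.4, 178.4] [ 0.6112 -0.0369  0.047 ]
rack 0.82 [439.6, 216.8] [ 0.5247 -0.2876  0.    ]
rack_slot 0.6 [438.6, 217.7] [ 0.5217 -0.2827  0.008 ]
rack_slot 0.57 [442.1, 216.1] [ 0.5256 -0.2913  0.008 ]
tape 0.85 [198.1, 244.7] [0.4559 0.3022 0.    ]
glue 0.97 [168.9, 160.3] [0.667  0.3854 0.    ]
driver 0.85 [475.8, 148.1] [ 0.6942 -0.3806  0.01  ]
side {'fovy': 45.83158088035404, 'cx': 314.46492046776797, 'cy': 205.50481056882785} [0.0091 0.9052 0.9535]
board 0.87 [306.1, 214.1] [ 0.6039 -0.0531  0.    ]
pocket 0.76 [304.4, 202.1] [ 0.6049 -0.0469  0.052 ]
press_mark 0.81 [293.1, 197.3] [ 0.6475 -0.0502  0.052 ]
press_mark 0.67 [305.8, 213.0] [ 0.5748 -0.0047  0.052 ]
insert_center 0.71 [301.3, 203.7] [ 0.6125 -0.0409  0.047 ]
rack 0.83 [361.7, 183.5] [ 0.5216 -0.2819  0.    ]
rack_slot 0.94 [363.5, 181.1] [ 0.5178 -0.2872  0.008 ]
rack_slot 0.61 [283.8, 312.7] [0.4541 0.307  0.008 ]
tape 0.89 [283.4, 316.4] [0.4525 0.312  0.    ]
glue 0.62 [196.0, 304.2] [0.6676 0.3893 0.    ]
driver 0.48 [329.1, 155.9] [ 0.6915 -0.3639  0.01  ]
wrist {'fovy': 66.06648074205913, 'cx': 318.4691970871502, 'cy': 200.19434521055976} [ 0.2662 -0.4591  0.3745]
1.5 [-0.4098  1.5708  3.0976]
```

View pics/top0.png

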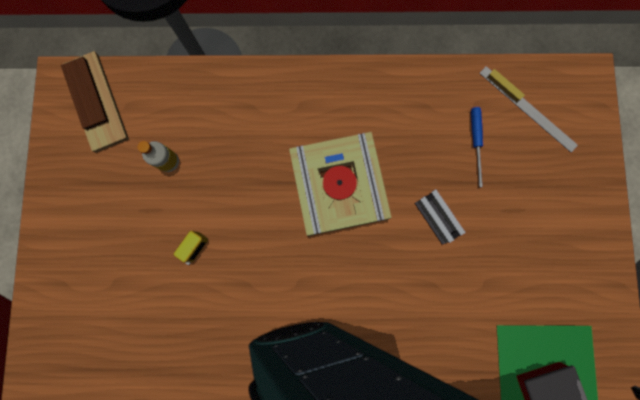

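View pics/side0.png

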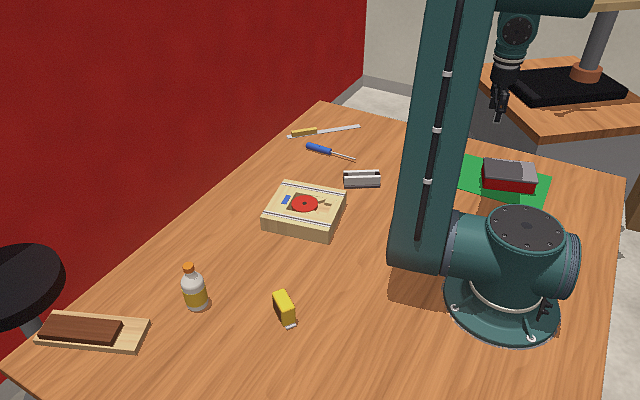

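The top view shows the insert at about (340,182), with the blue bar at (334,158) and the rack at (440,217), tilted. Next I'll take a closer look with the wrist camera.

```bash
cat >> h.py <<'E'
from scipy.spatial.transform import Rotation as Ro
import warnings; warnings.filterwarnings('ignore')
np.set_printoptions(precision=4,suppress=True)
def rpy(xa,ya):
    xa=np.array(xa,float);xa/=np.linalg.norm(xa);ya=np.array(ya,float);ya-=xa*(xa@ya);ya/=np.linalg.norm(ya)
    return Ro.from_matrix(np.c_[xa,ya,np.cross(xa,ya)]).as_euler('xyz')
def down(yaw): # jaw axis along board y for board yaw
    return rpy([0,0,-1],[-np.sin(yaw),np.cos(yaw),0])
E
python3 - <<'E'
from h import *
c=robot.get_calibration('wrist'); R=Ro.from_euler('xyz',robot.get_orientation()).as_matrix()
cp=np.linalg.inv(c['world_to_cam'])
print('cam in tool',R.T@(cp[:3,3]-robot.get_tcp_pos()),'\nview dir in tool',R.T@-cp[:3,2])
print(R)
for y in (0.15,0.15+np.pi): print(robot.ik([0.55,-.04,.25],down(y)))
robot.goto([0.53,-.04,.28],down(0.15))
im,d,c=snap('wrist','w1')
for n,z in [('board',0),('pocket',.052),('press_mark',.052),('insert_center',.047)]:
    for r in robot.tip_of(n,'wrist')[:2]: print(n,r['p'],r['xy'],ray_z(c,r['xy'],z))
print(robot.get_time())
E
```

```text
cam in tool [-0.1433 -0.001  -0.0844] 
view dir in tool [0.9453 0.0012 0.3262]
[[-0.      0.3577 -0.9338]
 [ 0.     -0.9338 -0.3577]
 [-1.     -0.      0.    ]]
[-0.2204  0.3046  0.0621  1.3284  0.     -0.3704]
[-0.2204  0.3046  0.0621  1.3284  0.      2.7712]
press_mark 0.91 [308.1, 240.1] [ 0.6313 -0.0388  0.052 ]
insert_center 0.95 [311.0, 214.9] [ 0.5968 -0.0399  0.047 ]
3.7917
```

View pics/w1.png

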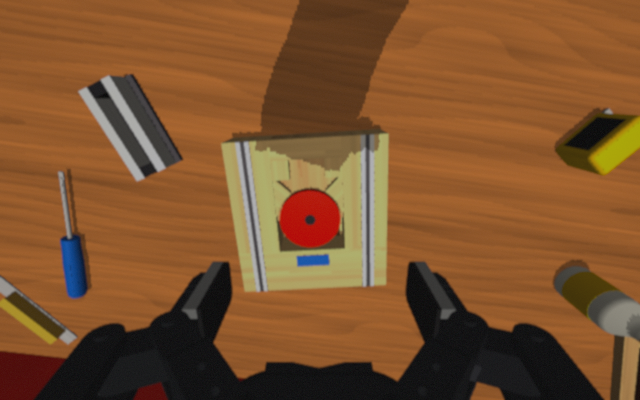

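The wrist view shows the disc at (311,218), the blue bar at (313,260) and the rack around (130,125). I'll measure precisely from the colours and depth.

```bash
cat >> h.py <<'E'
def maskrg(im):
    hsv=cv2.cvtColor(im,cv2.COLOR_RGB2HSV)
    H,S,V=[hsv[...,i].astype(int) for i in range(3)]
    red=((H<6)|(H>174))&(S>180)&(V>90)
    blue=(H>100)&(H<125)&(S>120)
    return red,blue
def comp(m,near,rad=60):
    n,l,s,ce=cv2.connectedComponentsWithStats(m.astype(np.uint8))
    best=[i for i in range(1,n) if s[i,4]>15 and np.linalg.norm(ce[i]-near)<rad]
    i=max(best,key=lambda i:s[i,4]); return l==i
def ground(c,m,z):
    v,u=np.nonzero(m); return np.array([ray_z(c,p,z) for p in zip(u,v)])
E
python3 - <<'E'
from h import *
def yawof(P):
    (cx,cy),(w,h),a=cv2.minAreaRect((P[:,:2]*1000).astype(np.float32)); return (cx,cy),(w,h),a
cams={}
im,d,c=snap('wrist','w2'); cams['wrist']=(im,d,c,(311,218),(313,260))
im,d,c=snap('top','t2'); cams['top']=(im,d,c,(340,182),(334,158))
im,d,c=snap('side','s2'); cams['side']=(im,d,c,(303,204),(287,200))
for k,(im,d,c,a,b) in cams.items():
    try:
        r,bl=maskrg(im)
        rm=comp(r,a,15); bm=comp(bl,b,12)
        P=ground(c,rm,.052);Q=ground(c,bm,.052)
        ctr=(P.max(0)+P.min(0))/2
        v=Q.mean(0)-P.mean(0)
        print(k,'disc',P.mean(0),ctr,'span',np.ptp(P,0)*1e3,'blue',Q.mean(0),'dist',np.linalg.norm(v),'yaw',np.degrees(np.arctan2(v[1],v[0])),'rect',yawof(Q))
    except Exception as e: print(k,e)
    for n in ('board','rack'):
        try:
            g=robot.outline_of(n,k)[0]; m=g['region']
            z={'board':.052,'rack':.038}[n]
            # top face by depth
            v,u=np.nonzero(m&(d>0)); W=np.array([px2w(c,(x,y),d[y,x]) for x,y in zip(u,v)])
            T=W[abs(W[:,2]-z)<.008]
            print(' ',n,g['p'],g['xy'],len(W),len(T),'zmed',np.median(T[:,2]),yawof(T))
        except Exception as e: print(k,n,e)
print(robot.get_time())
E
```

```text
wrist disc [ 0.6001 -0.0412  0.052 ] [ 0.6008 -0.0409  0.052 ] span [80.7045 77.7381  0.    ] blue [ 0.6603 -0.0287  0.052 ] dist 0.06142566375046875 yaw 11.797659522506358 rect ((660.3856811523438, -28.856491088867188), (13.7984037399292, 41.37630844116211), 11.864246368408203)
  board 0.65 [311.4, 187.5] 21103 18787 zmed 0.052991810106601034 ((601.6600341796875, -40.7657470703125), (211.37747192382812, 200.58889770507812), 11.792349815368652)
  rack 0.9 [133.5, 125.7] 5710 3106 zmed 0.038790273117942115 ((524.4912109375, -282.6756591796875), (120.18089294433594, 46.35423278808594), 32.2050895690918)
top max() iterable argument is empty
top board list index out of range
top rack list index out of range
side disc [ 0.6026 -0.0418  0.052 ] [ 0.6027 -0.0411  0.052 ] span [76.0311 83.168   0.    ] blue [ 0.6629 -0.0305  0.052 ] dist 0.061400448862085885 yaw 10.57440062004334 rect ((662.8263549804688, -31.001873016357422), (13.548084259033203, 41.560455322265625), 9.842482566833496)
  board 0.72 [304.0, 209.0] 3659 2619 zmed 0.0535335026931536 ((603.119140625, -41.55714416503906), (213.82406616210938, 210.40228271484375), 11.852176666259766)
  rack 0.93 [361.4, 179.8] 682 335 zmed 0.038036950673286385 ((524.163330078125, -280.5706787109375), (120.3046875, 53.974002838134766), 32.195106506347656)
4.2417
```

Three sources agree on the board: pocket at (0.6015,-0.041), yaw 11.8°. I'll press now.

```bash
cat >> h.py <<'E'
YAW=np.radians(11.8); PK=np.array([.6015,-.0410]); BX=np.array([np.cos(YAW),np.sin(YAW)])
def bp(x,z,y=0): 
    q=PK+x*BX+y*np.array([-BX[1],BX[0]]); return [q[0],q[1],.052+z]
E
python3 - <<'E'
from h import *
o=down(YAW)
robot.goto(bp(.029,.06),o)
robot.move_gripper(0.0)
robot.move_straight(bp(.029,.008),o,speed=.15)
f0=robot.get_ft_force()
print(robot.move_straight(bp(.029,-.016),speed=.03,guard=35),robot.get_tcp_pos(),robot.get_ft_force()-f0)
print(robot.move_straight(bp(.023,-.016),speed=.02,guard=35),robot.get_tcp_pos(),robot.get_ft_force()-f0)
robot.hold(.3)
im,d,c=snap('side','s3'); im,d,c=snap('wrist','w3')
print(robot.get_time(),robot.get_ft_force()-f0)
E
```

```text
False [ 0.63   -0.0351  0.0361] [-0.8699  0.5564  0.5185]
False [ 0.6257 -0.0362  0.0367] [ 8.7228  3.3104 -2.5969]
8.1083 [ 8.8224  3.7827 -2.7508]
```

```bash
python3 -c "
import cv2
a=cv2.imread('pics/s3.png')[150:270,230:390];b=cv2.imread('pics/w3.png')
cv2.imwrite('pics/s3c.png',cv2.resize(a,(640,480),interpolation=cv2.INTER_CUBIC))"
```

```text
(no output)
```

View pics/s3c.png

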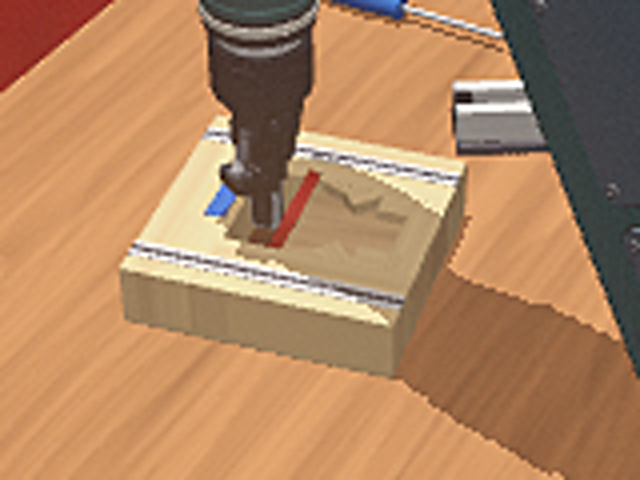

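View pics/w3.png

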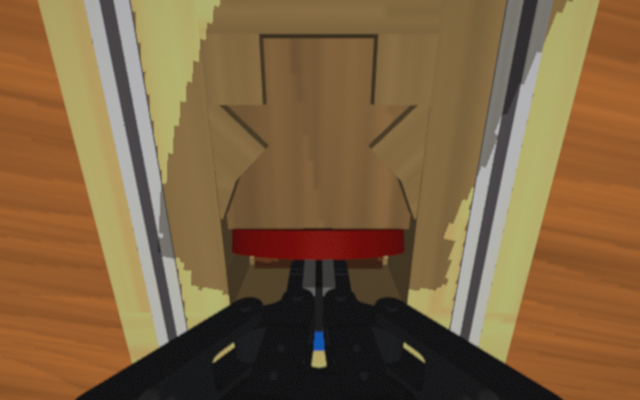

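The disc has tipped and is held against the shelf edge. I'll back off toward the bar, rise and look.

```bash
python3 - <<'E'
from h import *
o=down(YAW)
robot.move_straight(bp(.032,-.016),o,speed=.03)
robot.hold(.3)
robot.move_straight(bp(.032,.05),o,speed=.08)
robot.goto([*bp(-.11,0)[:2],.26],o)
im,d,c=snap('side','s4'); im,d,c=snap('wrist','w4')
np.save('w4d.npy',d); import pickle; pickle.dump(c,open('w4c.pkl','wb'))
r,b=maskrg(im); v,u=np.nonzero(r&(d>0)); W=np.array([px2w(c,(x,y),d[y,x]) for x,y in zip(u,v)])
L=np.c_[(W[:,:2]-PK)@BX,(W[:,:2]-PK)@[-BX[1],BX[0]],W[:,2]-.052]
sel=(abs(L[:,0])<.06)&(abs(L[:,1])<.06); L=L[sel]
print(len(L),L.min(0),L.max(0))
for y0 in(-.02,-.01,0,.01,.02):
    s=L[abs(L[:,1]-y0)<.002]; print(y0,s[np.argsort(s[:,2])[::max(1,len(s)//8)]][:,[0,2]].tolist())
print(robot.get_time())
E
python3 -c "
import cv2
a=cv2.imread('pics/s4.png')[150:270,230:390]
cv2.imwrite('pics/s4c.png',cv2.resize(a,(640,480),interpolation=cv2.INTER_CUBIC))"
```

```text
111 [-0.0108 -0.0377  0.0052] [0.0047 0.037  0.0245]
-0.02 [[-0.009801990704855752, 0.02205296569877551], [-0.009863985894809756, 0.022160639389594776], [-0.009989568253275637, 0.022386351549788845], [-0.009035994830007372, 0.023101000472437176], [-0.009073117642231088, 0.02316380718198107], [-0.009227587077349353, 0.023439056926386807]]
-0.01 []
0 []
0.01 []
0.02 [[-0.009533555943236233, 0.0215239816167807], [-0.010305211620419715, 0.022900354584757747], [-0.010597543602385196, 0.023420848419786137], [-0.009378536068451649, 0.023654439277309085], [-0.009737516099178169, 0.024293715739828074], [-0.009873550088703355, 0.02453335198821232]]
10.7917
```

View pics/s4c.png

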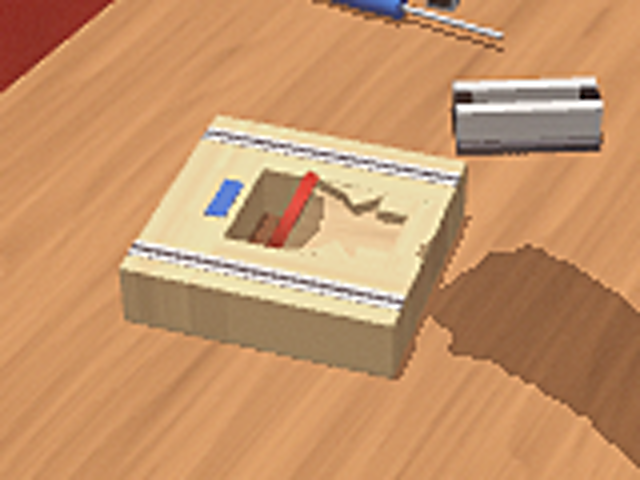

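View pics/w4.png

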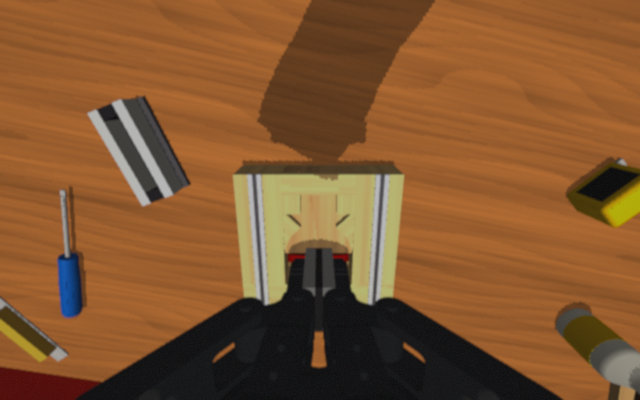

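The insert is propped. The rim's top reads 24.5 mm above the board, which matches 54° geometry (lower corner against the step, underside on the shelf edge). Before gripping, I'll take a closer look at the rack.

```bash
python3 - <<'E'
from h import *
ry=np.radians(32.2); rc=np.array([.5245,-.2820]); s=np.array([np.cos(ry),np.sin(ry)])
for k in (0,np.pi): print(robot.ik([*rc,.2],down(ry+k)))
o=down(ry)
p=rc+0.05*s
robot.move_gripper(0.3)
robot.goto([*p,.23],o)
im,d,c=snap('wrist','w5')
g=robot.outline_of('rack','wrist'); t=robot.tip_of('rack_slot','wrist')
for r in t: print(r['p'],r['xy'],ray_z(c,r['xy'],.008))
m=g[0]['region']
v,u=np.nonzero(m&(d>0)); W=np.array([px2w(c,(x,y),d[y,x]) for x,y in zip(u,v)])
L=np.c_[(W[:,:2]-rc)@s,(W[:,:2]-rc)@[-s[1],s[0]],W[:,2]]
T=L[abs(L[:,2]-.038)<.006]
print(len(T),np.median(T[:,2]),'x',np.percentile(T[:,0],[.5,99.5]),'y',np.percentile(T[:,1],[.5,99.5]))
print(cv2.minAreaRect((T[:,:2]*1000).astype(np.float32)))
F=L[L[:,2]<.03]; F=F[(abs(F[:,0])<.055)&(abs(F[:,1])<.02)]
print('floor',len(F),np.percentile(F,[1,50,99],axis=0))
for xx in(-.03,0,.03):
    q=L[(abs(L[:,0]-xx)<.004)]; hst=[(round(b*1e3),round(float(np.median(q[abs(q[:,1]-b)<.001,2]))*1,4) if (abs(q[:,1]-b)<.001).any() else None) for b in np.arange(-.034,.035,.002)]; print(xx,hst)
print(robot.get_time())
E
```

```text
[-0.6301  0.3949  0.0657  1.2416  0.     -1.1921]
[-0.6301  0.3949  0.0657  1.2416  0.      1.9495]
0.58 [317.9, 123.3] [ 0.5228 -0.2821  0.008 ]
3199 0.03873728898424078 x [-0.06    0.0592] y [-0.0225  0.0212]
((-0.3238945007324219, -0.6413383483886719), (44.05550003051758, 119.62973022460938), 89.8877182006836)
floor 1579 [[-0.0464 -0.0107  0.007 ]
 [-0.0009 -0.0013  0.0089]
 [ 0.0458  0.0092  0.0288]]
-0.03 [(-34, None), (-32, None), (-30, 0.0087), (-28, 0.0088), (-26, 0.0084), (-24, 0.0094), (-22, 0.0392), (-20, 0.0387), (-18, 0.0389), (-16, 0.0385), (-14, 0.0383), (-12, 0.0388), (-10, 0.0094), (-8, 0.0089), (-6, 0.0089), (-4, 0.0088), (-2, 0.0088), (0, 0.0089), (2, 0.0088), (4, 0.0089), (6, 0.0091), (8, 0.0088), (10, 0.0365), (12, 0.0389), (14, 0.0389), (16, 0.0389), (18, 0.0385), (20, 0.0387), (22, None), (24, 0.0088), (26, 0.0088), (28, 0.009), (30, 0.0082), (32, None), (34, None)]
0 [(-34, None), (-32, 0.001), (-30, 0.0091), (-28, 0.0089), (-26, 0.0085), (-24, None), (-22, 0.0389), (-20, 0.0388), (-18, 0.0388), (-16, 0.0381), (-14, 0.039), (-12, 0.0389), (-10, 0.01), (-8, 0.009), (-6, 0.0087), (-4, 0.0087), (-2, 0.0087), (0, 0.0088), (2, 0.0089), (4, 0.0085), (6, 0.0087), (8, 0.0085), (10, 0.0389), (12, 0.0386), (14, 0.0386), (16, 0.0387), (18, 0.0387), (20, 0.0388), (22, 0.039), (24, 0.0091), (26, 0.0086), (28, 0.0081), (30, None), (32, None), (34, None)]
0.03 [(-34, None), (-32, None), (-30, 0.0086), (-28, 0.0088), (-26, 0.0089), (-24, None), (-22, 0.0387), (-20, 0.0387), (-18, 0.0387), (-16, 0.0387), (-14, 0.0384), (-12, 0.0386), (-10, 0.0172), (-8, 0.009), (-6, 0.0087), (-4, 0.0092), (-2, 0.0087), (0, 0.0088), (2, 0.0083), (4, 0.0087), (6, 0.0087), (8, 0.0082), (10, 0.0383), (12, 0.0387), (14, 0.0385), (16, 0.0387), (18, 0.0387), (20, 0.0388), (22, None), (24, 0.0086), (26, 0.0092), (28, 0.0086), (30, 0.0008), (32, 0.0011), (34, None)]
12.15
```

View pics/w5.png

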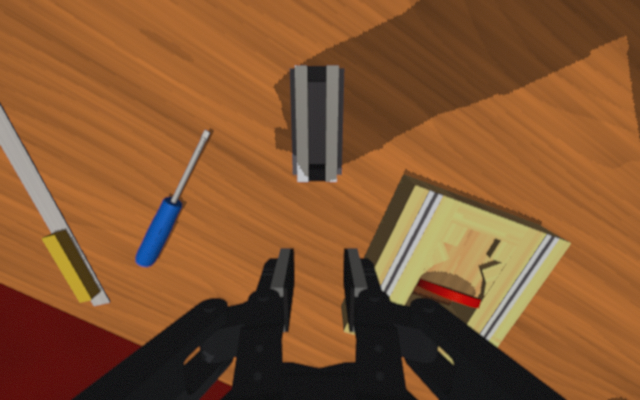

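Close-up: the rack slot is central at (317,123) and lines up with the estimate to within 1 mm. The red rim of the propped disc shows at (450,292). Next I'll grip the raised edge along the disc's plane.

```bash
cat >> h.py <<'E'
TH=np.radians(54.2)
def b3(v): return np.array([v[0]*BX[0]-v[1]*BX[1], v[0]*BX[1]+v[1]*BX[0], v[2]])
A=b3([np.cos(TH),0,-np.sin(TH)]); N=b3([np.sin(TH),0,np.cos(TH)])
RIM=np.array(bp(-.0137,.0218))
E
python3 - <<'E'
from h import *
for sg in(1,-1):
    o=rpy(A,sg*N)
    for k in(-.07,.014): print(sg,k,robot.ik(RIM+k*A,o))
E
```

```text
1 -0.07 [-0.4284  0.0775 -0.8175  0.1495  0.354   1.0328]
1 0.014 [-0.3604  0.2601 -0.8495 -0.0855  0.3193  1.0946]
-1 -0.07 [-0.4284  0.0775 -0.8175  0.1495  0.354  -2.1088]
-1 0.014 [-0.3604  0.2601 -0.8495 -0.0855  0.3193 -2.0469]
```

```bash
python3 - <<'E'
from h import *
o=rpy(A,N)
robot.move_straight([*robot.get_tcp_pos()[:2],.30])
robot.goto(RIM-.09*A,o)
robot.move_gripper(0.35)
print(robot.get_finger_gap())
f0=robot.get_ft_force()
print(robot.move_straight(RIM-.01*A,o,speed=.1,guard=15))
im,d,c=snap('wrist','w6'); snap('side','s6')
print(robot.move_straight(RIM+.014*A,o,speed=.04,guard=10),robot.get_tcp_pos(),RIM+.014*A,robot.get_ft_force()-f0)
snap('wrist','w7'); snap('side','s7')
print(robot.get_time())
E
python3 -c "
import cv2,numpy as np
a=[cv2.resize(cv2.imread('pics/%s.png'%n)[150:270,230:390],(400,300)) for n in('s6','s7')]+[cv2.resize(cv2.imread('pics/%s.png'%n),(400,250)) for n in('w6','w7')]
cv2.imwrite('pics/m7.png',np.vstack([np.hstack(a[:2]),np.hstack(a[2:])]))"
```

```text
0.3488228239335225
False
False [ 0.596  -0.0421  0.0623] [ 0.5961 -0.0421  0.0624] [0.3352 0.506  1.0513]
16.7333
```

View pics/m7.png

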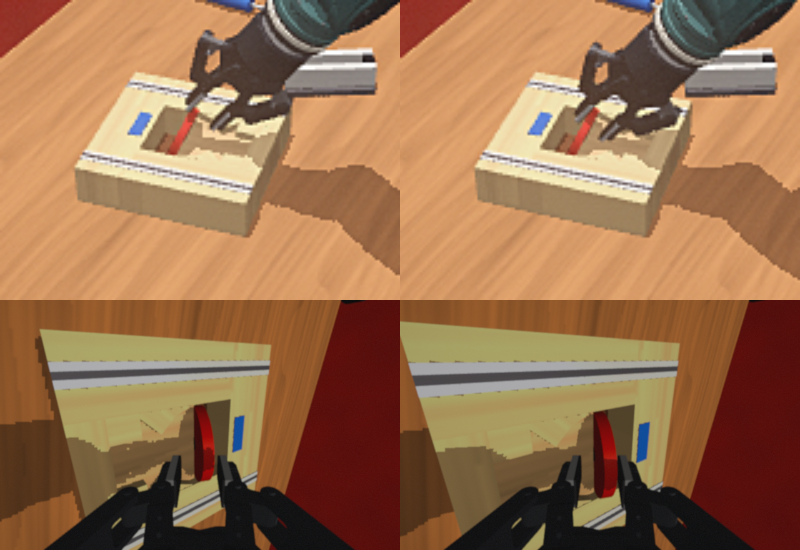

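The fingers straddle the raised rim with no contact. I'll close and lift straight up.

```bash
python3 - <<'E'
from h import *
f0=robot.get_ft_force()
robot.move_gripper(0.0)
print('gap',robot.get_finger_gap(),robot.get_ft_force()-f0)
robot.move_straight(robot.get_tcp_pos()+np.array([0,0,.03]),speed=.06)
print('gap',robot.get_finger_gap(),robot.get_ft_force()-f0)
robot.move_straight(robot.get_tcp_pos()+np.array([0,0,.12]),speed=.15)
print('gap',robot.get_finger_gap(),robot.get_ft_force()-f0)
snap('wrist','w8'); snap('side','s8'); print(robot.get_time())
E
python3 -c "
import cv2,numpy as np
a=[cv2.resize(cv2.imread('pics/s8.png')[90:270,200:440],(400,300)),cv2.resize(cv2.imread('pics/w8.png'),(400,300))]
cv2.imwrite('pics/m8.png',np.hstack(a))"
```

```text
gap 0.0976571890947688 [ 1.4406 -0.7953  7.3494]
gap 0.09959668259359986 [ 0.1332 -0.2905 -0.7424]
gap 0.09617204891087751 [-0.1494 -0.1205 -2.0132]
18.7833
```

View pics/m8.png

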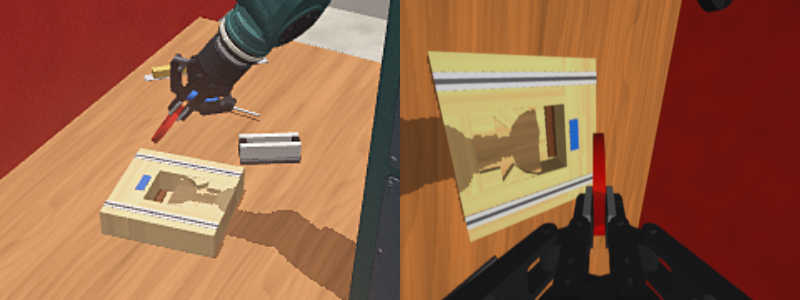

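The disc is held and clear of the board. I'll carry it over the rack and measure its pose in the grip.

```bash
cat >> h.py <<'E'
RC=np.array([.5246,-.2828]); RY=np.radians(32.15)
E
python3 - <<'E'
from h import *
o=down(RY+np.pi); 
q=robot.ik([*RC,.22],o); print(q)
robot.goto([*RC,.22],o)
im,d,c=snap('wrist','w9'); T=robot.get_tcp_pos(); R=Ro.from_euler('xyz',robot.get_orientation()).as_matrix()
r,b=maskrg(im); v,u=np.nonzero(r&(d>0)&(d<.35)); W=np.array([px2w(c,(x,y),d[y,x]) for x,y in zip(u,v)])
L=(W-T)@R; k=(abs(L[:,1])<.03)&(abs(L[:,2])<.06); L=L[k]
print(len(L),np.percentile(L,[1,50,99],axis=0))
for x0 in np.arange(-.01,.07,.01):
    s=L[abs(L[:,0]-x0)<.003]
    if len(s): print(round(x0,3),len(s),'y',s[:,1].min(),s[:,1].max(),'z',s[:,2].min(),s[:,2].max())
snap('side','s9'); im,d,c=snap('top','t9'); print(robot.get_time(),robot.get_finger_gap())
E
python3 -c "
import cv2,numpy as np
a=[cv2.resize(cv2.imread('pics/s9.png')[60:240,260:500],(400,300)),cv2.resize(cv2.imread('pics/w9.png'),(400,300))]
cv2.imwrite('pics/m9.png',np.hstack(a))"
```

```text
[-0.6311  0.3898  0.1119  1.2929  0.      1.9494]
2413 [[-0.0179 -0.0051 -0.0391]
 [-0.0125 -0.0006 -0.0166]
 [ 0.0152  0.0041  0.0223]]
-0.01 533 y -0.005359057723712824 0.00412457448961713 z -0.02812992424810253 0.02553604992446788
0.0 217 y -0.00514765654755788 0.0038464620187206745 z -0.034838741136426675 -0.028913202766000057
0.01 124 y -0.005306671535168689 0.0035774736871211255 z -0.039076916480170684 -0.0359844246502395
0.02 3 y -0.0022737284220034656 0.002630840335749174 z -0.0391994702328492 -0.0386868441687865
19.9 0.10057971903824138
```

View pics/m9.png

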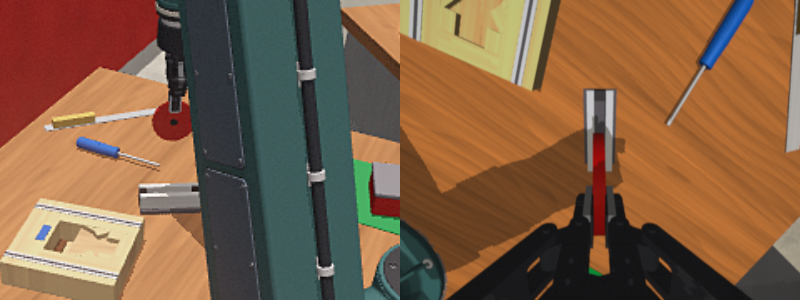

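The disc is vertical and centred in the grip (bottom about 61 mm below the TCP) and lines up with the slot. I'll lower it under guard.

```bash
python3 - <<'E'
from h import *
robot.move_straight([*RC,.115],speed=.15)
f0=robot.get_ft_force()
print(robot.move_straight([*RC,.080],speed=.04,guard=6),robot.get_tcp_pos(),robot.get_ft_force()-f0)
im,d,c=snap('wrist','w10'); snap('top','t10')
if robot.get_tcp_pos()[2]<.0815:
    print(robot.move_straight([*RC,.067],speed=.02,guard=5),robot.get_tcp_pos(),robot.get_ft_force()-f0)
snap('wrist','w11'); snap('side','s11'); print(robot.get_time())
E
python3 -c "
import cv2,numpy as np
a=[cv2.resize(cv2.imread('pics/s11.png')[100:220,280:440],(400,300)),cv2.resize(cv2.imread('pics/w11.png'),(400,300))]
cv2.imwrite('pics/m11.png',np.hstack(a))"
```

```text
False [ 0.5247 -0.2829  0.0802] [-0.7669 -0.3904 -0.5113]
True [ 0.5247 -0.2829  0.071 ] [-1.0746  0.4428  7.4975]
22.4667
```

View pics/m11.png

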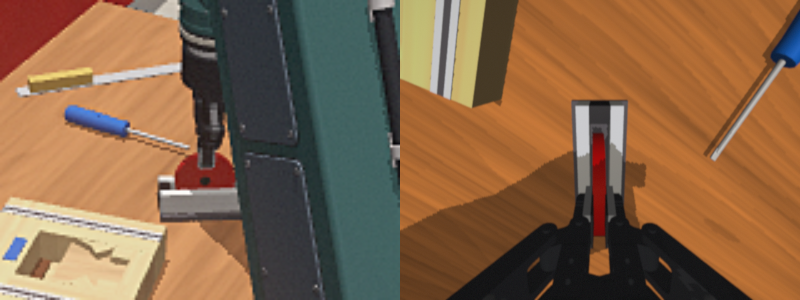

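It touched the floor at the expected height, and the disc is inside the slot. I'll release with the gripper fully open, retreat and check.

```bash
python3 - <<'E'
from h import *
robot.move_gripper(1.0)
robot.hold(.5)
robot.move_straight([*RC,.17],speed=.08)
s=np.array([np.cos(RY),np.sin(RY)])
robot.goto([*(RC-.05*s),.26],down(RY+np.pi))
robot.hold(.5)
im,d,c=snap('wrist','w12'); 
r,b=maskrg(im); v,u=np.nonzero(r&(d>0)); W=np.array([px2w(c,(x,y),d[y,x]) for x,y in zip(u,v)])
L=np.c_[(W[:,:2]-RC)@s,(W[:,:2]-RC)@[-s[1],s[0]],W[:,2]]; L=L[(abs(L[:,0])<.06)&(abs(L[:,1])<.05)]
print(len(L),np.percentile(L,[1,50,99],axis=0))
for z0 in(.045,.06,.075,.085):
    q=L[abs(L[:,2]-z0)<.005]; print(z0,len(q),q[:,:2].min(0),q[:,:2].max(0)) if len(q) else 0
for r in robot.tip_of('insert_center','wrist'): print(r['p'],r['xy'])
snap('side','s12'); im,d,c=snap('top','t12')
for n,z in [('tape',0),('glue',0),('driver',.01)]:
    for r in robot.tip_of(n,'top')[:1]: print(n,r['p'],ray_z(c,r['xy'],z))
print(robot.get_time(),robot.get_ft_force())
E
python3 -c "
import cv2,numpy as np
a=[cv2.resize(cv2.imread('pics/s12.png')[100:220,280:440],(400,300)),cv2.resize(cv2.imread('pics/w12.png'),(400,300))]
b=[cv2.resize(cv2.imread('pics/s12.png'),(400,250)),cv2.resize(cv2.imread('pics/t12.png'),(400,250))]
cv2.imwrite('pics/m12.png',np.vstack([np.hstack(a),np.hstack(b)]))"
```

```text
661 [[-0.0351 -0.0028  0.0605]
 [ 0.0055  0.0022  0.0847]
 [ 0.0376  0.0064  0.0897]]
0.06 21 [ 0.0366 -0.0019] [0.0387 0.0055]
0.075 143 [-0.0336 -0.0028] [0.0337 0.0063]
0.085 464 [-0.0252 -0.0029] [0.0252 0.0064]
0.53 [313.5, 128.7]
tape 0.88 [0.4559 0.3035 0.    ]
glue 0.59 [0.6613 0.3818 0.    ]
driver 0.64 [ 0.7006 -0.3821  0.01  ]
26.425 [-0.0851  1.3036 -0.084 ]
```

View pics/m12.png

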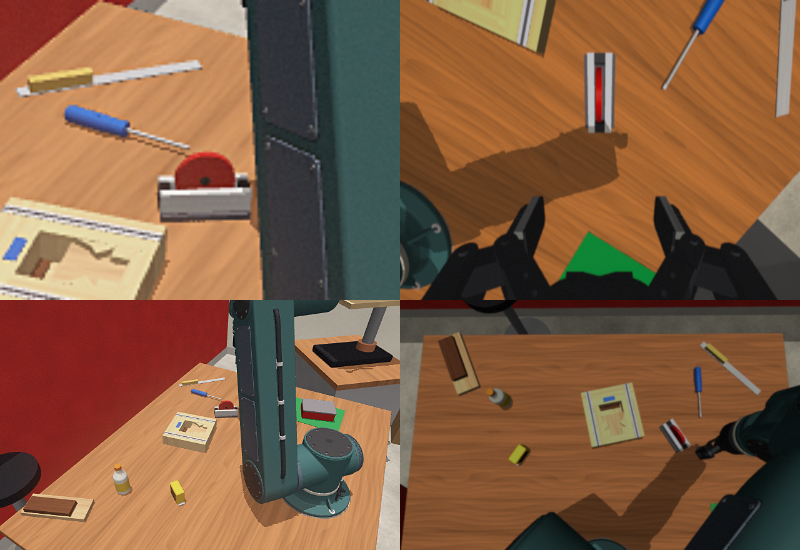

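The disc is standing on edge in the slot, with its top at about 89 mm against 88 mm expected, and it is released. The bystanders are where they were.

```bash
python3 -c "
from station import robot
robot.job_done(); print(robot.get_time())"
```

```text
the job is handed in; nothing more can be done
the job is handed in; nothing more can be done
```

The job is done and handed in after about 26.5 s of the 61 s allowed. I pressed the insert at the mark so that it tipped and stayed propped by itself. I then gripped its raised edge, lifted it straight out and lowered it into the rack slot under a force guard. The gripper then opened fully and backed away.

- **Tipping:** the raised edge measured about 24 mm above the board, and the geometry puts the tilt at about 54°. The 6 mm shift away from the bar stopped about 2 mm short because the fingers met the disc, at about 9 N. It stayed propped anyway.
- **Placing:** the wrist picture after release shows the disc upright in the slot. Its top reads 85–90 mm against 88 mm expected, and its sides are about 2 mm off the slot's centre line.
- **Bystanders:** the tape measure reads within 2 mm of its first position. The glue bottle and the screwdriver read about 7 mm off in the top camera. I put that down to low-confidence network readings (0.59 and 0.64), since the arm went nowhere near the bottle and never came down to the screwdriver, and both look unmoved in the pictures.
- **Forces:** nothing I read at the wrist went above about 10 N, but I did not log it continuously.

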